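# Calibrate the gear shifter in the attic den

### The arm

A 7-joint arm with a two-finger parallel gripper is mounted at the origin on the work surface. World frame = base frame: x ahead of the robot, y to its left, z up, the work surface at z = 0. Lengths are in m, angles in rad, forces in N, time in s.
With the tool pointing down it reaches from about 0.425 to 1.025 m from the base axis. Payload 3.6 kg.
Tool frame: the origin (TCP) lies midway between the tips of the shut fingers; the grasp point (between the pads) lies 19 mm behind it (ctrl.grip_depth is the distance from the TCP to the grasp point, in m); z points along the fingers, y is the line along which they close (so a half turn about z gives the same grasp; the last joint's range is limited). The gripper opens to 85 mm and grips with 20 to 120 N. Pads are 22 mm wide; open, the fingers measure 114 mm over their backs; the gripper's body (76 mm by 85 mm) begins 54 mm behind the grasp point. The pads swing forward as they close: fully open they stand 13 mm farther back than shut.
Start: joints at [-1.335, 0.591, 0.048, 1.609, -0.033, 0.943, -0.034], TCP at [0.234, 0.686, 0.231] pointing down, gripper open.
Joint ranges: [-2.69, 2.69], [-0.47, 2.24], [-1.27, 1.36], [0.19, 2.51], [-1.53, 4.68], [0.08, 2.07], [-3.09, 3.09]. Speed limits (rad/s): [2.57, 2.57, 3.14, 3.14, 3.14, 3.14, 3.14].

### API

Orientations are given as a rotation vector (axis times angle).
In Python, from cell import ctrl gives the robot as it stands. Calls block until the motion is done:
- ctrl.move_to(position, orientation): joint-space move of the TCP to a pose.
- ctrl.line_to(position, rot=None, rate=0.15, contact_N=None): straight line of the TCP; rot=None keeps the orientation; rate is the mean speed in m/s. With contact_N (N) it stops when the force on the tool has changed by that much, and returns True; else False.
- ctrl.goto_joints(angles): joint-space move.
- ctrl.let_go() and ctrl.close(): open the fingers fully, or close them until they stop; the grip force is fixed at half the most.
- ctrl.sleep(seconds).
- ctrl.inverse_kinematics(position, orientation): joint angles nearest the present ones, or None.
- ctrl.read_camera(name): name is "scene" or "top" or "wrist"; returns a dict with "color" (400x640x3 uint8, red, green, blue), "range_z" (400x640 float32, m along the optical axis (not along the pixel's ray), 0 where there is no reading), "fx", "fy", "cx", "cy" (pixels), "D" ([k1, k2, p1, p2, k3] as OpenCV has them; the pictures are not rectified), "rvec" (rotation vector, rad) and "tvec" (3), from world to camera coordinates, as OpenCV has them; the wrist camera has in their place "tool_from_camera" (4x4, takes a point from camera to tool coordinates, whose origin is the TCP and whose axes are the flange's). Camera axes: x right, y down, z forward; pixel columns grow to the right and rows downward; lengths in m; the calibration is good to about 2 mm. A picture is of the moment at which its call begins: read the wrist's pose just before it.
A pose or a line that the arm cannot do raises ctrl.Unreachable and nothing moves.
- ctrl.finish_job(): hands the job in; it is judged then, once.
Trained networks look in the newest picture that a camera, given by its name, has taken for a name from the list of things; names that differ only in an ending like _2 or _b are one class to them, and where a whole thing is asked for, a point or a joint stands for the part that bears it (a point fixed in the world has none). Each returns a list of dicts, best first, with "p" (0 to 1); they miss things now and then, are a little off and sometimes report something else, mostly with a low value. They report only what shows in the picture. A call takes as long as a camera call.
- ctrl.find_in(camera, label): "extent" ([left, top, right, bottom] in pixels, round what is visible of it).
- ctrl.mark_of(camera, label): "pixel" ([column, row] in pixels: a listed point, or the origin of a listed thing).
Readings, each from a call of its own:
- ctrl.current_time(): time.
- ctrl.current_joint_positions(): joint angles.
- ctrl.current_joint_velocities(): joint speeds.
- ctrl.current_tau(): joint torques, N m.
- ctrl.current_tool_pos(): TCP position.
- ctrl.current_eef_rot(): TCP orientation.
- ctrl.current_wrist_force(): force on the tool from outside, world axes, zero at the start.
- ctrl.current_torque(): the same for the moment, N m.
- ctrl.current_opening(): opening from 0.0 (shut) to 1.0 (fully open).
- ctrl.current_grip_force(): force on a finger pad.
Only numpy, scipy, OpenCV 4.12 (cv2) and the standard library are available. Lean on these libraries where they do the work, as an engineer would, in place of code of your own. Each camera call takes 0.05 s, during which the arm holds its last target. There are 200 camera calls.

### The job

The racing shifter has fresh batteries and is being calibrated: press the far edge of its battery door down until the catch clicks and it stays flush, and take the gear lever out of second, through the gate, fully home into the slot whose green lamp is lit. Let go and leave the other things on the cabinet where they stand.

Things in the scene. Friction and masses are not known exactly. Their poses are not given: they have to be found in the camera images.
- shifter: Gear shifter: black housing 203 x 124 mm, deck 116 mm high, on an aluminium base plate 235 x 156 mm screwed to the cabinet. Origin on the cabinet top, under the middle of the gate; x = lever forward (away from the driver, who sits on the robot's side), y = driver's left, z up. Housing from 68 mm behind the origin to 135 mm ahead. Only lever, door and its catch move.
- gate_centre (a point): Middle of the aluminium gate plate (100 x 88 mm), on the deck's surface; the shifter's axes. Its cut-out is an H with three columns along x, at y = +20, 0 and -20 mm, each 13 mm wide, from x = -29 to +29 mm, joined only by one cross lane along y, 15 mm wide (x = -7.5 to +7.5 mm). Tongues 7 mm wide with rounded ends part the columns.
- lever_pivot (a point): Point about which the gear lever turns, fore-aft and sideways, 83 mm under gate_centre. Slots: first = left front, second = left rear, third = middle front, fourth = middle rear, fifth = right front, sixth = right rear. The lever starts in second. The steel shaft is 10 mm thick; the gate's edges stop it. The point does not turn with the lever.
- knob (a point): Centre of the lever's black pear-shaped knob (43 mm across, 48 mm tall, top 21 mm above this point), 150 mm from the pivot along the lever; upright it is 67 mm above the deck. Home in a slot it is about 41 mm ahead of or behind gate_centre and in a side column 34 mm aside (36 mm in the lane), 6 to 11 mm lower than upright.
- lever_at_gate (a point): Point on the shaft 86 mm from the pivot, where it passes the gate. Home in a slot it lies 23 mm ahead of or behind gate_centre at y about +20, 0 or -20 mm, about 17 mm from that slot's lamp. Fore and aft the lever stays where it is left (about 2 N at the knob moves it); sideways a spring draws it to the middle column (about 2 N at the knob in a side column).
- lit_lamp: Centre of the one lit (bright green) lamp window, 9 x 14 mm: it marks the wanted slot, which is third, fourth, fifth or sixth. Every slot has a window just beyond its closed end, 40 mm ahead of or behind gate_centre in line with the column; the others are dark. Windows are fixed and stand 2 mm over the deck. Axes as the shifter's.
- door_hinge (a point): Middle of the battery door's hinge line (along the shifter's y), 60 mm ahead of gate_centre and 2 mm under the deck's surface. The door is a grey plate reaching 65 mm forward from it, 72 mm wide, 4 mm thick, over a bay with two batteries; shut, it is flush with the deck. The axes turn with the door, x running from hinge to free edge.
- door_edge (a point): Place to press, on the door's top face by three small black ribs: middle of the width, 56 mm from the hinge, 9 mm short of the free far edge. Its axes turn with the door.
- battery_door (a joint): Opening angle of the battery door, rad: 0 = shut and flush, grows as the far edge rises, 1.0 = fully open. A stiff hinge keeps it where it is left (under 2 N at door_edge moves it). From about 0.15 the tongue under its edge meets a sprung orange catch, takes about 8 N (8 to 12 N) at door_edge to pass, snaps under, and then rests at 0 to 0.03.
- queen_centre (a point): Half-way up a black plastic chess queen, 38 mm across the foot, 98 mm tall, standing loose.
- ruin_centre (a point): 30 mm above the underside of a white resin chapel ruin, 100 x 70 mm, 100 mm tall at its gable, standing loose.
- pot_centre (a point): Half-way up a green ceramic pot with a small succulent, 88 mm across, 82 mm tall (leaves to about 105 mm), standing loose.
- flashlight_centre (a point): Centre of a small aluminium flashlight lying on its side, 103 mm long (along its x axis), head 28 mm across, loose; the six-sided tail ring keeps it from rolling.

How it is judged:
At the end, for the whole second after the job is handed in: The battery door is caught shut (opening angle under 0.06 rad), and the lever is home in the slot of the lit lamp: lever_at_gate lies within 20.5 mm of that lamp's centre, seen from above (about 17 mm when fully home, 25 mm or more in any other slot) (value of joint battery_door below 0.06 rad and horizontal distance between lever_at_gate and lit_lamp below 0.0205 m); the robot touches nothing.
It fails at once if a thing standing on the cabinet is pushed more than 20 mm (distance of any of queen_centre, ruin_centre, pot_centre, flashlight_centre from where it was at the start of the episode above 0.02 m).
It also fails if it takes over 48 s, if anything falls off the work surface, if the arm or the gripper's body presses on something with over 40 N, if the wrist force passes 120 N, or if a joint passes its speed limit or range.

## Working session

There is one attempt and no reset: what is moved stays moved. The work goes in short steps, each a Python script; the robot and the scene stay as the last script left them, time stands still between calls to the robot, and variables do not carry over. Pictures are saved under pics/ and viewed, at most 10 in all, crops included, and the job is handed in when it is done.

```bash
ls; mkdir -p pics; cat > h.py <<'E'
import numpy as np, cv2
from cell import ctrl
from scipy.spatial.transform import Rotation as R
def grab(n):
    if n=="wrist":
        p=np.array(ctrl.current_tool_pos()); r=R.from_rotvec(ctrl.current_eef_rot()).as_matrix()
    c=ctrl.read_camera(n)
    if n=="wrist":
        T=np.eye(4);T[:3,:3]=r;T[:3,3]=p
        c["W"]=T@np.array(c["tool_from_camera"])
    else:
        M=np.eye(4);M[:3,:3]=cv2.Rodrigues(np.array(c["rvec"],float))[0];M[:3,3]=np.array(c["tvec"]).ravel()
        c["W"]=np.linalg.inv(M)
    c["K"]=np.array([[c["fx"],0,c["cx"]],[0,c["fy"],c["cy"]],[0,0,1]],float)
    return c
def ray(c,px):
    u=cv2.undistortPoints(np.array([[px]],float),c["K"],np.array(c["D"],float)).ravel()
    return np.array([u[0],u[1],1.])
def at_depth(c,px,d=None):
    if d is None:
        x,y=int(round(px[0])),int(round(px[1])); a=c["range_z"][max(0,y-1):y+2,max(0,x-1):x+2]; a=a[a>0]
        if len(a)==0: return None
        d=np.median(a)
    return (c["W"]@np.r_[ray(c,px)*d,1])[:3]
def at_z(c,px,z):
    o=c["W"][:3,3]; v=c["W"][:3,:3]@ray(c,px); return o+v*(z-o[2])/v[2]
def proj(c,P):
    M=np.linalg.inv(c["W"]); return cv2.projectPoints(np.array(P,float).reshape(-1,3),cv2.Rodrigues(M[:3,:3])[0],M[:3,3],c["K"],np.array(c["D"],float))[0].reshape(-1,2)
def save(c,f): cv2.imwrite("pics/"+f,c["color"][:,:,::-1])
E
python3 - <<'E'
from h import *
print(ctrl.current_time())
ims=[]
for n in ["scene","top"]:
    c=grab(n); ims.append(c["color"])
    print(n,c["W"][:3,3].round(3))
    for l in ["gate_centre","lever_pivot","knob","lever_at_gate","lit_lamp","door_hinge","door_edge","queen_centre","ruin_centre","pot_centre","flashlight_centre"]:
        r=ctrl.mark_of(n,l)
        for k in r[:2]:
            q=at_depth(c,k["pixel"]); print(l,round(k["p"],2),np.round(k["pixel"]),None if q is None else q.round(3))
    save(c,n+".png")
E
```

```text
pics
0.0
scene [0.878 0.364 0.767]
gate_centre 0.77 [354. 219.] [0.44  0.026 0.014]
lever_pivot 0.78 [351. 239.] [0.542 0.101 0.115]
lever_pivot 0.21 [370. 224.] [0.484 0.105 0.116]
knob 0.87 [379. 203.] [0.478 0.116 0.193]
lever_at_gate 0.8 [368. 220.] [0.483 0.098 0.123]
lit_lamp 0.52 [334. 223.] [0.535 0.048 0.115]
door_hinge 0.9 [333. 234.] [0.562 0.07  0.123]
door_hinge 0.64 [380. 203.] [0.477 0.118 0.193]
door_edge 0.8 [321. 227.] [0.583 0.054 0.156]
queen_centre 0.52 [207. 181.] [ 0.634 -0.317  0.052]
ruin_centre 0.83 [474. 280.] [0.374 0.332 0.006]
ruin_centre 0.67 [368. 218.] [0.482 0.096 0.126]
pot_centre 0.74 [446. 330.] [0.545 0.349 0.069]
flashlight_centre 0.51 [284. 142.] [ 0.373 -0.311  0.019]
top [0.324 0.009 1.402]
gate_centre 0.85 [289. 199.] [0.503 0.07  0.042]
lever_pivot 0.87 [287. 200.] [0.5   0.074 0.043]
lever_pivot 0.57 [270. 207.] [0.462 0.108 0.194]
knob 0.83 [268. 210.] [0.457 0.113 0.193]
lever_at_gate 0.48 [274. 206.] [0.466 0.098 0.189]
lit_lamp 0.48 [297. 182.] [0.537 0.047 0.117]
door_hinge 0.91 [288. 176.] [0.552 0.071 0.116]
door_edge 0.98 [293. 158.] [0.589 0.056 0.165]
ruin_centre 0.86 [193. 236.] [0.402 0.332 0.008]
ruin_centre 0.17 [276. 206.] [0.468 0.093 0.18 ]
pot_centre 0.96 [188. 188.] [0.526 0.337 0.07 ]
pot_centre 0.16 [277. 207.] [0.473 0.095 0.117]
flashlight_centre 0.87 [430. 247.] [ 0.378 -0.315  0.026]
```

```bash
python3 - <<'E'
import cv2,numpy as np
t=cv2.imread("pics/top.png")[120:270,160:460]; s=cv2.imread("pics/scene.png")
a=cv2.resize(t,(600,300)); b=cv2.resize(s[130:350,180:500],(400,275))
c=cv2.resize(t[20:110,80:180],(400,360),interpolation=3)
im=np.zeros((600,800,3),np.uint8); im[:300,:600]=a; im[300:575,:400]=b; im[240:600,400:]=c
cv2.imwrite("pics/m1.png",im)
E
```

```text
(no output)
```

View pics/m1.png

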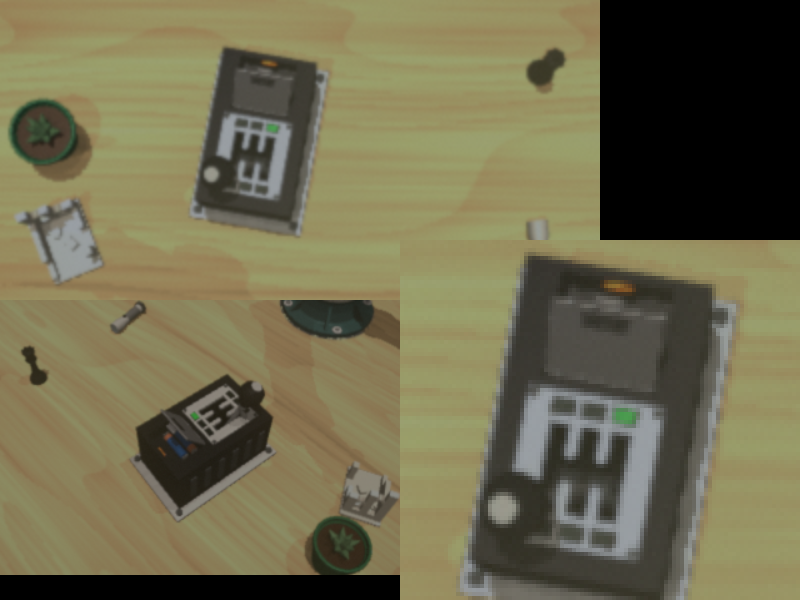

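```bash
cat >> h.py <<'E'
def down(yaw): # tool y along shifter y (up to sign)
    return R.from_euler('z',yaw)*R.from_euler('x',np.pi)
E
python3 - <<'E'
from h import *
print(R.from_rotvec(ctrl.current_eef_rot()).as_matrix().round(2).tolist())
yaw=np.radians(-9)
for h in (0,np.pi):
    for p in ([.52,.07,.42],[.47,.1,.17],[.52,.03,.17],[.6,.05,.13]):
        q=ctrl.inverse_kinematics(p,down(yaw+h).as_rotvec()); print(h,p,None if q is None else np.round(q,2))
h=0
rv=down(yaw+h).as_rotvec()
if ctrl.inverse_kinematics([.52,.07,.42],rv) is None: rv=down(yaw+np.pi).as_rotvec()
ctrl.move_to([.52,.07,.42],rv)
print(ctrl.current_time())
c=grab("wrist"); save(c,"w1.png"); print(c["W"].round(3))
for l in ["gate_centre","knob","lit_lamp","door_hinge","door_edge","lever_at_gate"]:
    for k in ctrl.mark_of("wrist",l)[:2]:
        q=at_depth(c,k["pixel"]); print(l,round(k["p"],2),np.round(k["pixel"]),None if q is None else q.round(4),at_z(c,k["pixel"],.116).round(4))
E
```

```text
[[-0.95, 0.32, 0.0], [0.32, 0.95, 0.0], [-0.0, 0.0, -1.0]]
0 [0.52, 0.07, 0.42] [-1.02  0.22  0.98  1.85 -0.2   1.18 -1.7 ]
0 [0.47, 0.1, 0.17] [-0.86  0.48  0.75  2.22 -0.57  0.63 -1.42]
0 [0.52, 0.03, 0.17] [-0.69  0.53  0.75  2.14 -0.59  0.68 -1.26]
0 [0.6, 0.05, 0.13] [-0.64  0.69  0.71  1.99 -0.68  0.72 -1.23]
3.141592653589793 [0.52, 0.07, 0.42] [-0.57  0.16  0.4   1.83 -0.07  1.17  1.27]
3.141592653589793 [0.47, 0.1, 0.17] [-0.37  0.38  0.09  2.21 -0.06  0.55  1.18]
3.141592653589793 [0.52, 0.03, 0.17] [-0.23  0.43  0.11  2.12 -0.08  0.6   1.35]
3.141592653589793 [0.6, 0.05, 0.13] [-0.2   0.57  0.05  1.97 -0.05  0.61  1.3 ]
3.7
[[-0.154 -0.954 -0.259  0.585]
 [-0.988  0.149  0.041  0.059]
 [-0.     0.262 -0.965  0.563]
 [ 0.     0.     0.     1.   ]]
gate_centre 0.61 [320. 179.] [0.4806 0.0753 0.0126] [0.5003 0.0724 0.116 ]
gate_centre 0.52 [320. 170.] [0.5029 0.0714 0.0437] [0.5144 0.0697 0.116 ]
knob 0.87 [296. 215.] [0.4724 0.1102 0.1963] [0.4476 0.1213 0.116 ]
knob 0.67 [331. 153.] [0.5383 0.0489 0.1181] [0.538  0.0489 0.116 ]
lit_lamp 0.63 [331. 153.] [0.5378 0.0498 0.1183] [0.5375 0.0497 0.116 ]
door_hinge 0.75 [316. 143.] [0.5566 0.0707 0.1159] [0.5566 0.0707 0.116 ]
door_edge 0.72 [319. 119.] [0.5898 0.0601 0.1633] [0.5903 0.0602 0.116 ]
lever_at_gate 0.86 [309. 191.] [0.4836 0.0926 0.1159] [0.4836 0.0926 0.116 ]
```

View pics/w1.png

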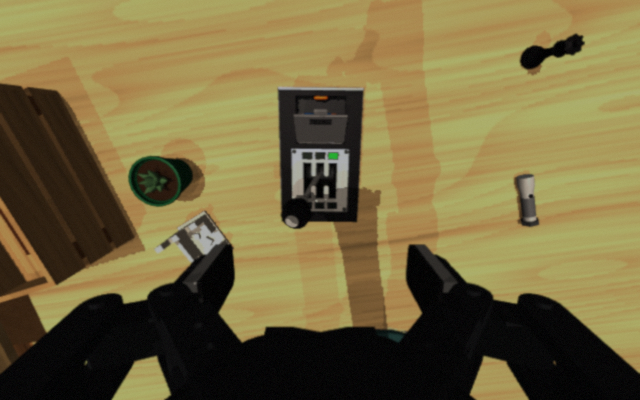

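```bash
cat >> h.py <<'E'
def cloud(c):
    h,w=c["range_z"].shape; g=np.stack(np.meshgrid(np.arange(w),np.arange(h)),-1).reshape(-1,1,2).astype(float)
    u=cv2.undistortPoints(g,c["K"],np.array(c["D"],float)).reshape(-1,2); d=c["range_z"].reshape(-1)
    P=np.c_[u*d[:,None],d,np.ones(len(d))]@c["W"].T
    P=P[:,:3]; P[d==0]=np.nan; return P.reshape(h,w,3)
E
python3 - <<'E'
from h import *
for n in ["wrist","top","scene"]:
    c=grab(n); P=cloud(c)
    near=(abs(P[...,0]-.52)<.16)&(abs(P[...,1]-.07)<.13)
    m=near&(abs(P[...,2]-.116)<.005)
    nl,lab,st,_=cv2.connectedComponentsWithStats(m.astype(np.uint8)); m=lab==1+np.argmax(st[1:,4])
    r=cv2.minAreaRect((P[m][:,:2]).astype(np.float32)*1000)
    col=c["color"].astype(int); g=near&(col[...,1]>130)&(col[...,1]>col[...,0]*1.6)&(col[...,1]>col[...,2]*1.6)
    uv=np.argwhere(g).mean(0)[::-1] if g.any() else None
    b=cv2.boxPoints(r); i=np.argsort(-b[:,0])
    print(n,"z",np.median(P[m][:,2]).round(4),r,"lamp",g.sum(),uv,None if uv is None else at_z(c,uv,.118).round(4))
    # door plane
    k=near&(P[...,2]>.126)&(P[...,0]>.54)
    D=P[k]; v=np.linalg.svd(D-D.mean(0))[2][2]; print(" door n",k.sum(),v.round(3),D.mean(0).round(3),"angle",np.arccos(abs(v[2])).round(3), "max z",np.percentile(D[:,2],98).round(4))
    kn=near&(P[...,2]>.15)&(P[...,0]<.52); print(" knob",kn.sum(),np.median(P[kn],0).round(4), np.percentile(P[kn],2,axis=0).round(4),np.percentile(P[kn],98,axis=0).round(4))
E
```

```text
wrist z 0.1165 ((530.9953002929688, 68.83946228027344), (124.22089385986328, 202.78948974609375), 80.53623962402344) lamp 53 [331.9245283  155.54716981] [0.5342 0.0476 0.118 ]
 door n 13402 [-0.994 -0.012 -0.109] [0.546 0.103 0.471] angle 1.462 max z 0.5226
 knob 8762 [0.5119 0.0107 0.488 ] [0.4651 0.0005 0.1856] [0.5198 0.1304 0.51  ]
top z 0.1163 ((497.8018493652344, 40.83256530761719), (55.067501068115234, 150.97959899902344), 80.7621841430664) lamp 11 [296.         183.72727273] [0.5329 0.0485 0.118 ]
 door n 438 [-1.     0.009 -0.028] [0.547 0.069 0.723] angle 1.543 max z 0.7645
 knob 8201 [0.4416 0.067  0.7946] [0.3628 0.0134 0.5093] [0.5172 0.1088 0.8334]
scene z 0.1152 ((529.5465087890625, 69.16990661621094), (126.59695434570312, 204.77044677734375), 80.3031005859375) lamp 13 [335.53846154 222.15384615] [0.5331 0.0492 0.118 ]
 door n 2216 [0.968 0.242 0.065] [0.554 0.087 0.498] angle 1.505 max z 0.591
 knob 1416 [0.5114 0.1019 0.4863] [ 0.4602 -0.0008  0.1686] [0.5198 0.1414 0.5816]
```

```bash
cat >> h.py <<'E'
YAW=np.radians(-9.5); O=np.array([.498,.0742,.116]); RS=R.from_euler('z',YAW)
def S(x,y,z): return O+RS.apply([x/1000,y/1000,z/1000])  # mm, z over deck
E
cat > door.py <<'E'
from h import *
rv=down(YAW).as_rotvec()
ctrl.close()
ctrl.move_to(S(70,0,90),rv)
pts=[(74,62)]+[(60+r*np.cos(t)-11-2*np.sin(t), -2+r*np.sin(t)+3*np.cos(t)) for t,r in zip([.98,.8,.6,.4,.25],[49,50,52,54,55])]
for x,z in pts:
    hit=ctrl.line_to(S(x,0,z),rate=.08,contact_N=25); print((round(x),round(z)),hit,np.round(ctrl.current_wrist_force(),1),RS.inv().apply(np.array(ctrl.current_tool_pos())-O).round(4))
    if hit: break
else:
    hit=ctrl.line_to(S(105,0,-6),rate=.05,contact_N=30); print(hit,np.round(ctrl.current_wrist_force(),1),RS.inv().apply(np.array(ctrl.current_tool_pos())-O).round(4))
print(ctrl.current_time())
E
python3 door.py
```

```text
(74, 62) False [-0.1 -0.8  0.5] [ 0.0738 -0.      0.0616]
(75, 40) False [0.5 0.2 0.5] [ 0.0742 -0.0002  0.0397]
(82, 36) False [-0.1  0.1 -1. ] [ 0.0832 -0.0001  0.036 ]
(91, 30) False [ 0.3 -0.3  0. ] [ 0.0913 -0.0001  0.0296]
(98, 22) False [-0.8  0.1 -0.1] [ 0.0983 -0.0001  0.0213]
(102, 15) False [-0.2 -0.2 -0.4] [ 1.019e-01 -1.000e-04  1.410e-02]
True [-2.5  0.3 13.3] [ 1.046e-01 -1.000e-04 -0.000e+00]
8.225
```

```bash
python3 - <<'E'
from h import *
ctrl.line_to(S(100,0,70),rate=.2)
ctrl.line_to(S(20,10,230),rate=.3)
print(ctrl.current_time())
c=grab("wrist"); save(c,"w2.png")
P=cloud(c); print([proj(c,S(x,0,0))[0].round() for x in (0,116)])
for x in (75,90,105,118):
    u,v=proj(c,S(x,15,0))[0].astype(int); print(x,P[v,u].round(4))
k=ctrl.mark_of("wrist","knob")[0]; q=at_depth(c,k["pixel"]); print(k, RS.inv().apply(q-O))
E
```

```text
9.4833
[array([327., 189.]), array([327.,  96.])]
75 [0.5755 0.0766 0.1179]
90 [0.5897 0.0742 0.1156]
105 [0.6047 0.0716 0.117 ]
118 [0.6172 0.0695 0.1167]Traceback (most recent call last):
  File "<stdin>", line 9, in <module>
IndexError: list index out of range
```

View pics/w2.png

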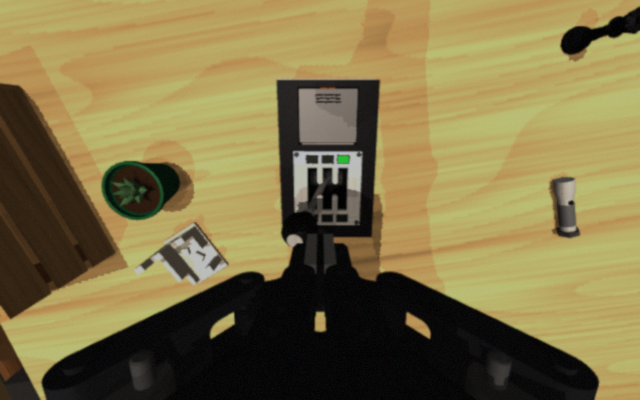

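```bash
cat >> h.py <<'E'
def lever(gx,gy,e=0,yawoff=0):
    """tool pose with the tool along the lever, e mm back from knob centre; gx,gy lever_at_gate mm"""
    d=np.array([gx,gy,np.sqrt(86**2-gx**2-gy**2)])/86
    y=-(np.array([0,1,0])-d[1]*d); y/=np.linalg.norm(y); z=-d; x=np.cross(y,z)
    rot=RS*R.from_matrix(np.c_[x,y,z])
    k=np.array([0,0,-83])+d*(150+e-ctrl.grip_depth*1000)
    return S(*k),rot.as_rotvec()
def path(a,b,n): return [tuple(np.array(a)+(np.array(b)-a)*t) for t in np.linspace(0,1,n+1)[1:]]
E
cat > plan.py <<'E'
from h import *
A=(-23,20)
for g,e in [(A,90),(A,0),((0,20.5),0),((0,-20.5),0),((24,-20),0),((24,-20),90)]:
    p,r=lever(*g,e); q=ctrl.inverse_kinematics(p,r); print(g,e,np.round(p,3),None if q is None else np.round(q,2))
E
python3 plan.py
```

```text
(-23, 20) 90 [0.448 0.135 0.24 ] [-1.46  0.45  1.13  2.27 -0.11  0.56 -2.08]
(-23, 20) 0 [0.468 0.11  0.156] [-1.2   0.58  0.91  2.33 -0.32  0.33 -1.88]
(0, 20.5) 0 [0.503 0.105 0.161] [-1.02  0.65  0.88  2.1  -0.4   0.73 -1.64]
(0, -20.5) 0 [0.493 0.043 0.161] [-0.46  0.48  0.57  2.23 -0.86  0.67 -0.94]
(24, -20) 0 [0.529 0.038 0.155] [-0.45  0.66  0.67  1.98 -0.73  1.07 -1.1 ]
(24, -20) 90 [0.55  0.013 0.239] [-0.46  0.59  0.75  1.87 -0.63  1.24 -1.17]
```

```bash
python3 - <<'E'
from h import *
ctrl.let_go()
A=(-23,20)
ctrl.move_to(*lever(*A,90))
hit=ctrl.line_to(*lever(*A,0),rate=.12,contact_N=15)
print(hit,ctrl.current_time(), np.round(ctrl.current_wrist_force(),1))
if not hit:
    ctrl.close()
    print(ctrl.current_opening(),ctrl.current_grip_force(),np.round(ctrl.current_wrist_force(),1),ctrl.current_time())
    s=grab("scene"); cv2.imwrite("pics/s2.png",cv2.resize(s["color"][100:320,250:500,::-1],(750,600)[:2]))
E
```

```text
False 11.9 [-0.1  0.   0.4]
0.4642295129288773 58.99830222129822 [-4.   1.5  9.7] 12.4
```

View pics/s2.png

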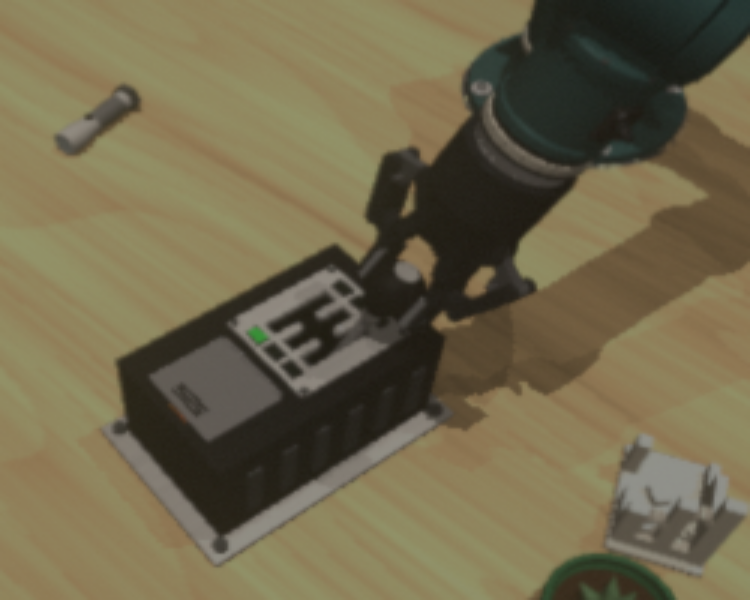

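The knob is held along the lever axis (opening 0.46, about 39 mm) and the door at about (215,385) is flush. Next I move through the gate.

```bash
python3 - <<'E'
from h import *
def go(a,b,n,c):
    for g in path(a,b,n):
        hit=ctrl.line_to(*lever(*g),rate=.08,contact_N=c)
        print(np.round(g,1),hit,np.round(RS.inv().apply(ctrl.current_wrist_force()),1),round(ctrl.current_time(),2))
        if hit: return False
    return True
ok=go((-23,20),(0,20),3,30) and go((0,20),(0,-20),4,30) and go((0,-20),(24,-20),3,30)
print(ok, ctrl.current_opening(), RS.inv().apply(np.array(ctrl.current_tool_pos())-O).round(4))
E
```

```text
[-15.3  20. ] False [-0.3  0.1  6. ] 12.75
[-7.7 20. ] False [ 1.6 -0.8  8.4] 13.05
[ 0. 20.] False [1.6 0.2 8.2] 13.35
[ 0. 10.] False [-1.6 -3.1 16.1] 13.69
[0. 0.] False [-1.5 -2.7 13.7] 14.03
[  0. -10.] False [-1.4 -0.9 12.8] 14.38
[  0. -20.] False [-0.5  1.2 12.9] 14.72
[  8. -20.] False [3.1 1.1 6.8] 15.02
[ 16. -20.] False [4.  1.5 7.6] 15.32
[ 24. -20.] False [-5.4 -1.  21.1] 15.63
True 0.4609030870620999 [ 0.0328 -0.0284  0.0409]
```

```bash
python3 - <<'E'
from h import *
hit=ctrl.line_to(*lever(26,-20),rate=.05,contact_N=20)
f=lambda:RS.inv().apply(np.array(ctrl.current_tool_pos())-O).round(4)
print(hit,f(),np.round(RS.inv().apply(ctrl.current_wrist_force()),1))
ctrl.let_go()
ctrl.line_to(*lever(24,-20,90),rate=.2)
ctrl.move_to(S(-20,0,220),down(YAW).as_rotvec())
print(ctrl.current_time())
c=grab("wrist"); a=c["color"][60:280,200:460,::-1]
k=ctrl.mark_of("wrist","lever_at_gate"); print([(x["p"],RS.inv().apply(at_z(c,x["pixel"],.116)-O).round(4)) for x in k[:2]])
P=cloud(c); Q=RS.inv().apply(P.reshape(-1,3)-O); m=(Q[:,2]>.05)&(Q[:,2]<.09)&(abs(Q[:,0]-.03)<.05)&(abs(Q[:,1])<.06)
print("knob top",m.sum(),np.median(Q[m],0).round(4),np.nanmax(Q[m][:,2]).round(4))
s=grab("scene"); b=s["color"][150:300,260:440,::-1]
im=np.zeros((600,800,3),np.uint8); im[:338,:400]=cv2.resize(a,(400,338)); im[:333,400:]=cv2.resize(b,(400,333)); cv2.imwrite("pics/f.png",im[:340])
E
```

```text
False [ 0.0326 -0.0284  0.0411] [-8.6 -0.6 27.3]
17.6333
[(0.79, array([ 0.0225, -0.0221, -0.    ]))]
knob top 1426 [ 0.0427 -0.0312  0.0743] 0.0825
```

View pics/f.png

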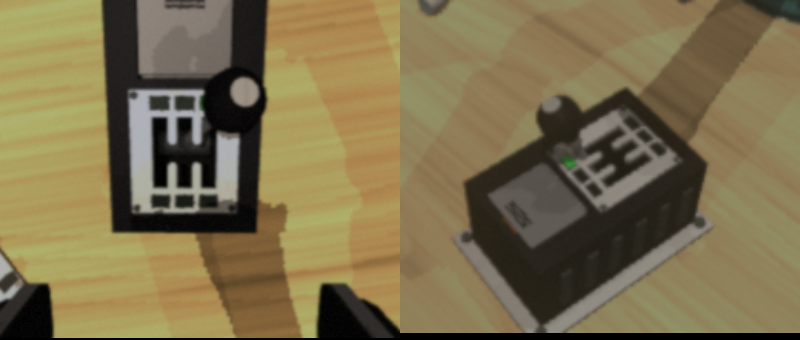

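```bash
python3 -c "
from h import *
print(ctrl.finish_job(), ctrl.current_time())"
```

```text
the job is handed in; nothing more can be done
the job is handed in; nothing more can be done
```

I pressed the battery door shut until it sat flush, moved the lever from second through the gate into fifth (the green-lit slot) until it stopped against the end, let go and handed the job in at about 18 s; no verdict came back.

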